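# Hold the sealer's cover over its screw holes

## Robot

A 6-joint arm with a two-finger parallel gripper is mounted at the origin on the work surface. World frame = base frame: x ahead of the robot, y to its left, z up, the work surface at z = 0. Lengths are in m, angles in rad, forces in N, time in s.
With the tool pointing down it reaches from about 0.3 to 0.775 m from the base axis. Payload 14.6 kg.
Tool frame: the origin (TCP) lies midway between the tips of the shut fingers; the grasp point (between the pads) lies 19 mm behind it (ctrl.pinch_z is the distance from the TCP to the grasp point, in m); z points along the fingers, y is the line along which they close (so a half turn about z gives the same grasp; the last joint's range is limited). The gripper opens to 94 mm and grips with 3 to 60 N. Pads are 16 mm wide; open, the fingers measure 119 mm over their backs; the gripper's body (75 mm by 177 mm) begins 78 mm behind the grasp point.
Start: joints at [1.077, 0.3, 1.521, -0, 1.321, -0.067], TCP at [0.228, 0.501, 0.205] pointing down, gripper open.
Joint ranges: [-3.03, 3.03], [-0.79, 2.21], [0.23, 2.52], [-1.04, 4.18], [0, 3.07], [-2.55, 2.55]. Speed limits (rad/s): [2.22, 2.22, 2.57, 3.14, 3.14, 3.14].

## Interface

Orientations are given as [roll, pitch, yaw] about the fixed x, y, z axes, in that order (R = Rz(yaw) Ry(pitch) Rx(roll)).
In Python, from station import ctrl gives the robot as it stands.
- The arm moves only by the tool jog_arm, never from a script. Its argument "motion" is a list of rows, each a list of 7 numbers: the shift along the tool's x, y, z in m, then the turn, a rotation vector about the tool's x, y, z in rad, then the opening, from -1 (shut) to 1 (fully open). In form: [[tx, ty, tz, rx, ry, rz, gripper], ...]. A call has 1 to 5 rows; each row shifts and turns the commanded pose from where the row before left it, along the tool's axes as they then stand; what a row does not reach is not made up. A row lasts 1/10 s, in which the tool goes at most 50 mm and 8.59 degrees, less where a joint would pass 70% of its speed; a pose out of reach is approached as far as the arm can. A call is refused whole if a number of a shift passes 0.05 or a number of a turn 0.15, either way. A call with a gripper value outside its range is refused whole. The fingers move at their own pace and stop on an object; "squeeze" is the grip in N (left out, the last holds). Time passes only in rows, so rows that do not move let the fingers close. It gives the time, the measured TCP pose, the force, the opening and the grip force at its end, in the units of the state.
- ctrl.get_obs(): the state, without advancing time (a new reading comes with each control period).
- ctrl.camera(name): name is "scene" or "top" or "wrist"; returns the picture (480x640x3 uint8, red, green, blue); there is no depth.
- ctrl.camera_model(name): a dict with "intrinsics" (3x3 intrinsics, pixels), "rvec" (rotation vector, rad) and "tvec" (3), from world to camera coordinates, as OpenCV has them. Camera axes: x right, y down, z forward; pixel columns grow to the right and rows downward; lengths in m; the calibration is good to about 2 mm. A picture is of the moment at which its call begins: read the wrist's pose just before it. camera_model takes no time and is no camera call; for the wrist camera it gives the pose at the moment of the call.
- ctrl.hand_in(): hands the job in; it is judged then, once.
The state is a dict: "time_s": time; "qpos": joint angles; "joint_vel": joint speeds; "tau": joint torques, N m; "ee_pos": TCP position; "eef_rot": TCP orientation; "force": force on the tool from outside, world axes, zero at the start; "moment": the same for the moment, N m; "grip_width": finger opening in m; "grip_force": force on a finger pad.
Only numpy, scipy, OpenCV 4.12 (cv2) and the standard library are available. Lean on these libraries where they do the work, as an engineer would, in place of code of your own. Each camera call takes 0.05 s, during which the arm holds its last target. There are 200 camera calls.

## Task

Help me close up the sealer's power unit: first hook the screw caddy over the rail near the rail's left end (seen from the robot), slide it along the bar, still hooked, until it is level with the upright pointer pin, and let go of it there. Then pick up the cover plate by its handle and hold it level about 15 mm above the flange of the power unit, not touching the unit at any time, so that each of its four holes lies over a threaded hole, the threaded hole showing whole inside it. Finish while still holding the plate there, steady, for me to start the screws; leave the bottles and other things where they are.

Things in the scene. Friction and masses are not known exactly. Their poses are not given: they have to be found in the camera images.
- caddy_grip (a point): Screw caddy: open steel tray with an upright stem bent over at the top into a hook, and a black grip block on top; stands upright at first, 146 mm tall, about 180 g. This point: centre of the grip block (14 mm in x, 16 in y, 40 tall), 131 mm above the tray's underside; take it here from above. z up, y along the hook's channel (along the bar once hung), x across.
- caddy_hook (a point): Centre of the underside of the hook's bridge, which rests on the bar: 31 mm below caddy_grip, same axes. Hook 16 mm wide along y, channel 20 mm in x (bar 12 mm): stem on the -x side (robot side at first), front leg on the +x side ending 28 mm below the bridge. The tray's rim is 44 mm below the leg's end: the bar enters level from +x through this gap, then the caddy is lowered about 45 mm onto it.
- caddy: the screw caddy; origin at the underside of the tray, 100 mm below caddy_hook, same axes. The tray is 64 mm in x (centre 3.5 mm to +x, so that it hangs plumb), 60 mm in y, 28 mm high; the screws in it lie fast.
- rail_mid (a point): Fixed horizontal round steel bar, 12 mm thick, 300 mm long, on two posts. This point: middle of the bar's length, on its top side, 166 mm above the table. y along the bar, +y end is the left end seen from the robot; posts at y = -140 and +140 mm, feet 60 x 50 x 10 mm. With its centre between y = -95 and +95 mm the tray hangs clear of the posts.
- pointer_tip (a point): The mark: tip of a fixed slender upright steel pin (8 mm, cone-tipped), 152 mm tall, on a round foot 60 mm behind the bar (rail +x side), clear of the tray's way. It lies at rail y between -70 and -20 mm. Axes as the rail's: the caddy is at the mark when its hook has y = 0 in this frame.
- cover_grip (a point): Cover plate: aluminium, 110 x 160 x 5 mm, about 280 g, dark bar handle on top; lies flat on the table at first. This point: centre of the handle bar (12 mm in x, 70 along y, 14 tall; posts at y = -30 and +30 mm, 23 mm free under it), 35 mm above the plate's underside. z up, y along the plate's long side. Four 14 mm holes at x = +-40, y = +-66 mm; a half turn makes no difference.
- cover: the cover plate itself; origin at the centre of its underside, 35 mm below cover_grip, same axes.
- flange (a point): Sealer power unit: fixed grey sheet-metal box, 220 x 260 mm, with a steel flange (116 x 168 mm, 14 mm proud of the box) round a rectangular opening in its top. This point: centre of the opening, level with the flange's top face, 100 mm above the table. z up, y along the flange's long side. Four 6 mm threaded holes in 12 mm brass inserts at x = +-40, y = +-66 mm.
- unit: the power unit; origin on the table under the flange's centre, same axes.
- cover_hole0 (a point): centre of the cover plate's 14 mm hole at +x +y, on the plate's underside
- cover_hole1 (a point): centre of the cover plate's 14 mm hole at -x +y, on the plate's underside
- cover_hole2 (a point): centre of the cover plate's 14 mm hole at -x -y, on the plate's underside
- cover_hole3 (a point): centre of the cover plate's 14 mm hole at +x -y, on the plate's underside
- thread0 (a point): centre of the 6 mm threaded hole at +x +y, on the flange's top face
- thread1 (a point): centre of the 6 mm threaded hole at -x +y, on the flange's top face
- thread2 (a point): centre of the 6 mm threaded hole at -x -y, on the flange's top face
- thread3 (a point): centre of the 6 mm threaded hole at +x -y, on the flange's top face
- bottle0: amber bottle with a brass-coloured cap, 60 mm thick, 190 mm tall, standing; leave alone
- bottle1: amber bottle with a brass-coloured cap, 60 mm thick, 190 mm tall, standing; leave alone
- bottle2: amber bottle with a brass-coloured cap, 60 mm thick, 190 mm tall, standing; leave alone
- sealer: hand sealer, grey bell 104 mm across with an upright handle, 150 mm tall; leave alone
- capjar: small capped jar, 60 mm thick, 65 mm tall; leave alone
- driver: screwdriver lying on the table; leave alone
- beaker: clear beaker, 72 mm across, 90 mm tall; leave alone
There are look-alikes about, which are no part of the job. Of the things like the cover, leave any that is pink; of the rest the smaller one is meant.

How it is judged:
By the outcome, as a careful person would: the job done as asked, in the order asked, and still so for the second after the job is handed in, while the arm keeps its last pose, push and grip.
It also fails if it takes over 54 s, if anything falls off the work surface, if the arm or the gripper's body presses on something with over 40 N, if the wrist force passes 120 N, or if a joint passes its speed limit or range.

## Working session

There is one attempt and no reset: what is moved stays moved. The work goes in short steps, Python scripts to look and compute and a tool call to move; the robot and the scene stay as the last step left them, time stands still between calls to the robot, and variables do not carry over. Pictures are saved under pics/ and viewed, at most 10 in all, crops included, and the job is handed in when it is done.

Besides the shell and the picture viewer there is one more tool, called as name([rows], argument=value, ...), one row to a line, values as JSON. jog_arm: Moves the arm, as the interface text tells. Its arguments: {"type":"object","properties":{"motion":{"type":"array"},"squeeze":{"type":"number"}},"required":["motion"]}

```bash
ls; mkdir -p pics; cat > h.py <<'E'
import numpy as np, cv2
from station import ctrl
def cam(n):
    m=ctrl.camera_model(n); K=np.array(m["intrinsics"],float); R=cv2.Rodrigues(np.array(m["rvec"],float))[0]; t=np.array(m["tvec"],float).ravel()
    return K,R,t
def ray(c,uv):
    K,R,t=c; d=R.T@np.linalg.solve(K,np.array([uv[0],uv[1],1.0])); return -R.T@t,d
def onz(c,uv,z):
    o,d=ray(c,uv); return o+d*(z-o[2])/d[2]
def proj(c,p):
    K,R,t=c; q=K@(R@np.array(p,float)+t); return q[:2]/q[2]
def tri(c1,u1,c2,u2):
    o1,d1=ray(c1,u1);o2,d2=ray(c2,u2)
    s=np.linalg.lstsq(np.c_[d1,-d2],o2-o1,rcond=None)[0]
    a,b=o1+s[0]*d1,o2+s[1]*d2; return (a+b)/2,np.linalg.norm(a-b)
def save(n,im): cv2.imwrite(n,cv2.cvtColor(im,cv2.COLOR_RGB2BGR))
E
python3 - <<'E'
from h import *
for n in("scene","top"):
    im=ctrl.camera(n); save(f"pics/{n}0.png",im); K,R,t=cam(n); print(n,K.round(1).tolist(),(-R.T@t).round(3),R.round(2).tolist())
o=ctrl.get_obs();print(o["time_s"],o["ee_pos"],o["eef_rot"],ctrl.pinch_z)
E
```

```text
pics
scene [[491.5, 0.0, 320.3], [0.0, 491.5, 234.0], [0.0, 0.0, 1.0]] [ 1.116 -0.572  1.079] [[0.72, 0.69, -0.02], [0.51, -0.55, -0.66], [-0.47, 0.47, -0.75]]
top [[488.1, 0.0, 321.1], [0.0, 488.1, 244.1], [0.0, 0.0, 1.0]] [0.346 0.034 1.352] [[0.03, -1.0, 0.01], [-0.99, -0.03, -0.14], [0.14, -0.01, -0.99]]
0.1 [0.2275687  0.50045227 0.20493496] [-3.14053676e+00 -5.79666180e-05  2.71479531e+00] 0.0188
```

View pics/scene0.png

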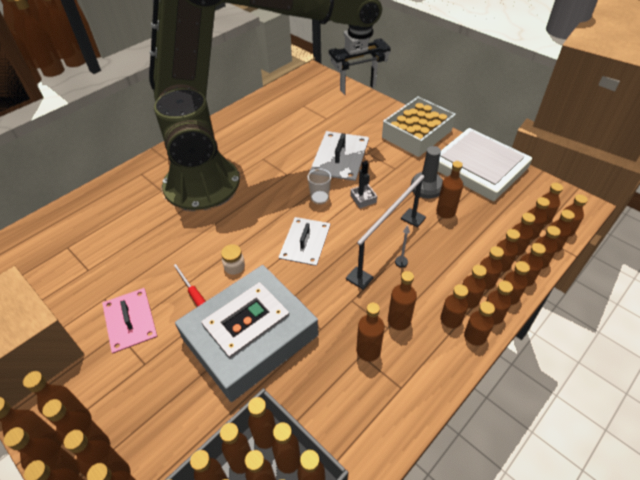

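View pics/top0.png

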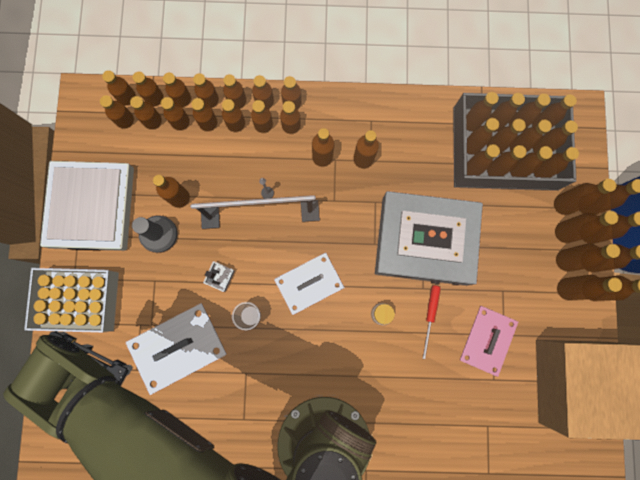

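The scene view shows the caddy near (363,190), the bar from (361,240) to (420,180), the small white cover at (305,240) and the unit at (247,330). In the top view the caddy is at (217,273), the bar runs (193,207)-(325,199), the pin tip is near (263,181), the cover is at (309,283) and the flange at (432,236). Next I measure these.

```bash
python3 - <<'E'
from h import *
t=cv2.imread("pics/top0.png"); s=cv2.imread("pics/scene0.png")
a=cv2.resize(t[170:320,180:350],None,fx=4,fy=4,interpolation=cv2.INTER_CUBIC)[:, :]
cv2.imwrite("pics/crop_t.png",a)
b=cv2.resize(s[150:300,340:440],None,fx=4,fy=4,interpolation=cv2.INTER_CUBIC)
cv2.imwrite("pics/crop_s.png",b)
c=cam("top")
hsv=cv2.cvtColor(t,cv2.COLOR_BGR2HSV)
# cover: white low sat
m=((hsv[...,1]<40)&(hsv[...,2]>150)).astype(np.uint8)
cs,_=cv2.findContours(m,cv2.RETR_EXTERNAL,cv2.CHAIN_APPROX_NONE)
for k in cs:
    if cv2.contourArea(k)>600:
        q=cv2.boxPoints(cv2.minAreaRect(k)); print(cv2.contourArea(k),q.round(1).tolist())
        for z in(0.005,0.1):
            P=np.array([onz(c,u,z) for u in q]); e=P[1]-P[0];f=P[2]-P[1]; l=e if np.linalg.norm(e)>np.linalg.norm(f) else f
            print("  ",z,P.mean(0).round(4),np.linalg.norm(e).round(3),np.linalg.norm(f).round(3),np.degrees(np.arctan2(l[1],l[0])).round(1))
# bar
for u in((193,207),(325,199)): print("bar",onz(c,u,0.16).round(4))
print("pin",onz(c,(263,181),0.152)); print("grip",onz(c,(215,272),0.14))
# brass inserts
h=hsv[200:275,395:470]
y=((h[...,0]>12)&(h[...,0]<32)&(h[...,1]>90)).astype(np.uint8)
n,_,st,ce=cv2.connectedComponentsWithStats(y)
for i in range(1,n): print(st[i,4],(ce[i]+[395,200]).round(2),onz(c,ce[i]+[395,200],.1).round(4))
E
```

```text
2660.5 [[122.5999984741211, 343.20001220703125], [190.1999969482422, 307.3999938964844], [217.39999389648438, 358.79998779296875], [149.89999389648438, 394.6000061035156]]
   0.005 [0.2329 0.4223 0.005 ] 0.202 0.158 -60.2
   0.1 [0.2409 0.3949 0.1   ] 0.188 0.147 -60.2
4749.5 [[24.700000762939453, 329.8999938964844], [26.5, 267.0], [107.30000305175781, 269.3999938964844], [105.5, 332.20001220703125]]
   0.005 [0.3625 0.7148 0.005 ] 0.171 0.222 -90.0
   0.1 [0.3613 0.6668 0.1   ] 0.159 0.206 -90.0
2258.0 [[273.3999938964844, 279.0], [325.3999938964844, 251.8000030517578], [344.1000061035156, 287.5], [292.1000061035156, 314.70001220703125]]
   0.005 [0.4254 0.0545 0.005 ] 0.162 0.112 -60.6
   0.1 [0.4198 0.0531 0.1   ] 0.151 0.104 -60.6
7562.0 [[377.20001220703125, 271.1000061035156], [386.79998779296875, 191.5], [485.1000061035156, 203.3000030517578], [475.5, 282.8999938964844]]
   0.005 [ 0.5646 -0.2839  0.005 ] 0.228 0.28 -95.3
   0.1 [ 0.5492 -0.2615  0.1   ] 0.212 0.26 -95.3
6770.0 [[39.79999923706055, 245.89999389648438], [47.29999923706055, 156.60000610351562], [128.60000610351562, 163.39999389648438], [121.0999984741211, 252.6999969482422]]
   0.005 [0.6288 0.6905 0.005 ] 0.256 0.232 1.4
   0.1 [0.6089 0.6442 0.1   ] 0.238 0.215 1.4
53021.0 [[17.0, 0.0], [639.0, 0.0], [639.0, 179.0], [17.0, 179.0]]
   0.005 [0.9981 0.0093 0.005 ] 1.864 0.559 -88.0
   0.1 [0.9521 0.011  0.1   ] 1.733 0.519 -88.0
bar [0.5969 0.3455 0.16  ]
bar [0.6271 0.0181 0.16  ]
pin [0.67076978 0.17576228 0.152     ]
grip [0.4383812  0.28587766 0.14      ]
3 [468. 200.] [ 0.6499 -0.359   0.1   ]
12 [408.25 217.67] [ 0.5979 -0.2016  0.1   ]
12 [458.25 223.67] [ 0.5858 -0.3326  0.1   ]
11 [405.18 247.82] [ 0.5181 -0.1939  0.1   ]
12 [455.58 253.75] [ 0.5064 -0.3247  0.1   ]
```

View pics/crop_t.png

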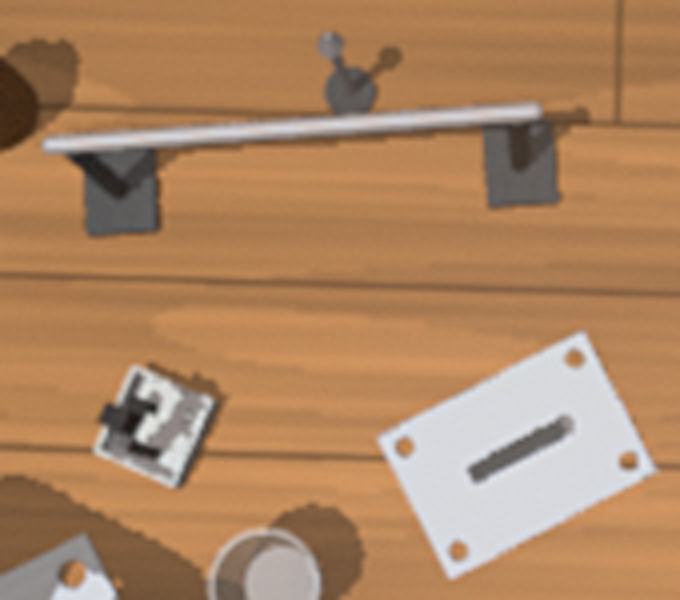

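View pics/crop_s.png

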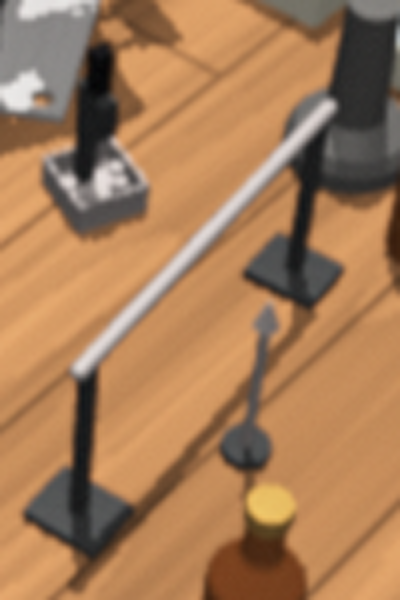

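The crops show the bar ends at top (191,206.5) and (315,197), scene (423,176) and (360,242.5). The pin tip is at top (262.5,180.5), scene (407,226), and the caddy grip is near top (210,274), scene (365,163). The hook's facing isn't clear yet, so I need a close look.

```bash
python3 - <<'E'
from h import *
T=cam("top");S=cam("scene")
for n,a,b in(("barL",(191,206.5),(423.2,176.2)),("barR",(315.25,197),(360,242.5)),("pin",(262.5,180.5),(407,226)),("griptop",(208.5,274.5),(365,162))):
    p,e=tri(T,a,S,b); print(n,p.round(4),round(e,4))
for z in (.154,.160): print(onz(T,(191,206.5),z).round(4),onz(T,(315.25,197),z).round(4))
for u in((137,366),(217,402),(180,487),(95,450)):
    print("rim",onz(T,(180+u[0]/4,170+u[1]/4),.028).round(4))
K,R,t=cam("wrist"); o=ctrl.get_obs(); 
from scipy.spatial.transform import Rotation as Ro
Rt=Ro.from_euler('xyz',o["eef_rot"]).as_matrix()
print("cam in tool",(Rt.T@(-R.T@t-o["ee_pos"])).round(3),"fwd",(Rt.T@R[2]).round(2),Rt.round(3).tolist(),K[0,0])
E
```

```text
barL [0.5997 0.3523 0.1601] 0.0046
barR [0.6321 0.0449 0.1662] 0.0061
pin [0.675  0.1797 0.1495] 0.0062
griptop [0.4326 0.3016 0.1476] 0.0043
[0.5993 0.3522 0.154 ] [0.6329 0.0427 0.154 ]
[0.598  0.3506 0.16  ] [0.6315 0.0426 0.16  ]
rim [0.4754 0.3129 0.028 ]
rim [0.4525 0.2573 0.028 ]
rim [0.3944 0.2792 0.028 ]
rim [0.4177 0.3379 0.028 ]
cam in tool [ 0.077 -0.001 -0.179] fwd [-0.27  0.    0.96] [[-0.91, 0.414, -0.0], [0.414, 0.91, -0.001], [0.0, -0.001, -1.0]] 379.92718727955054
```

jog_arm([
  [-0.045,-0.016,-0.01,0,0,0,1],
  [-0.045,-0.016,-0.01,0,0,0,1],
  [-0.045,-0.016,-0.01,0,0,0,1],
  [-0.045,-0.016,-0.01,0,0,0,1],
  [-0.045,-0.016,-0.01,0,0,0,1],
])

```text
time_s: 0.6
ee_pos: [0.4003, 0.333, 0.2557]
eef_rot: [-3.141, -0.0, 2.715]
force: [0.7, 0.9, 0.7]
grip_width: 0.0936
grip_force: 0.0
```

jog_arm([
  [-0.04,-0.016,0,0,0,0,1],
  [0,0,0,0,0,0,1],
  [0,0,0,0,0,0,1],
])

```text
time_s: 0.9
ee_pos: [0.4293, 0.3031, 0.2551]
eef_rot: [-3.141, -0.001, 2.713]
force: [-0.6, 0.0, -0.2]
grip_width: 0.094
grip_force: 0.0
```

```bash
python3 - <<'E'
from h import *
W=cam("wrist"); o=ctrl.get_obs(); im=ctrl.camera("wrist"); save("pics/w1.png",im)
print(o["ee_pos"],o["eef_rot"],o["force"])
for p in((.4326,.3016,.151),(.435,.2968,.028),(.434,.2985,.1)): print(proj(W,p).round(1))
E
```

```text
[0.42933242 0.30310578 0.25507942] [-3.14107675e+00 -5.96137431e-04  2.71296988e+00] [-0.64150888  0.04128924 -0.18081933]
[322.5 248. ]
[319.3 220.9]
[320.  235.4]
```

View pics/w1.png

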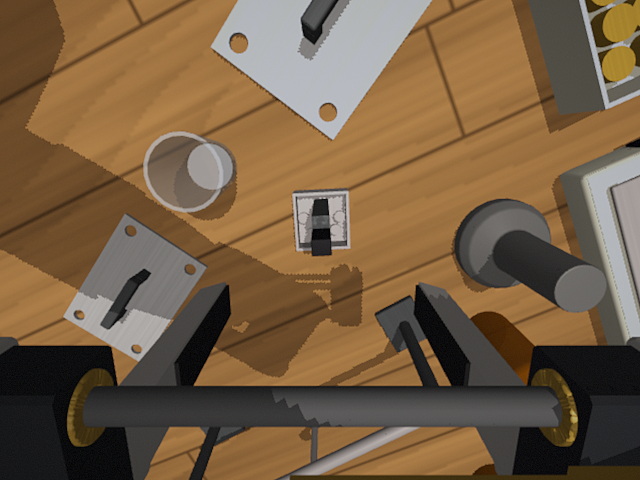

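The wrist view shows the tray with corners (293,190)-(350,250), square to the tool. The stem and hook run along the tool's x, so the caddy's yaw is about -24° with its stem on the robot side, and my grip estimate holds. I'll descend and grip.

jog_arm([
  [-0.004,-0.002,0.04,0,0,0,1],
  [0,0,0.04,0,0,0,1],
  [0,0,0.04,0,0,0,1],
  [0,0,0.023,0,0,0,1],
  [0,0,0,0,0,0,1],
])

```text
time_s: 1.45
ee_pos: [0.4297, 0.3004, 0.1096]
eef_rot: [-3.137, -0.003, 2.717]
force: [0.3, -0.1, -0.1]
grip_width: 0.0943
grip_force: 0.0
```

jog_arm([
  [0,0,0,0,0,0,-1],
  [0,0,0,0,0,0,-1],
  [0,0,0,0,0,0,-1],
  [0,0,0,0,0,0,-1],
  [0,0,0,0,0,0,-1],
], squeeze=20)

```text
time_s: 1.95
ee_pos: [0.4321, 0.3002, 0.113]
eef_rot: [3.141, 0.0, 2.715]
force: [0.5, 0.3, 0.3]
grip_width: 0.0576
grip_force: 0.0
```

jog_arm([
  [0,0,0,0,0,0,-1],
  [0,0,0,0,0,0,-1],
  [0,0,0,0,0,0,-1],
])

```text
time_s: 2.25
ee_pos: [0.432, 0.3001, 0.1124]
eef_rot: [-3.142, -0.0, 2.715]
force: [-0.6, -0.9, -0.1]
grip_width: 0.033
grip_force: 0.0
```

jog_arm([
  [0,0,0,0,0,0,-1],
  [0,0,0,0,0,0,-1],
  [0,0,0,0,0,0,-1],
  [0,0,0,0,0,0,-1],
  [0,0,0,0,0,0,-1],
])

```text
time_s: 2.75
ee_pos: [0.4319, 0.3, 0.1123]
eef_rot: [-3.141, -0.0, 2.715]
force: [0.5, -0.4, -1.6]
grip_width: 0.0159
grip_force: 20.0
```

jog_arm([
  [0,0,-0.02,0,0,0,-1],
  [0,0,-0.045,0,0,0,-1],
  [0,0,-0.046,0,0,0,-1],
  [-0.048,0.007,0,0,0,0,-1],
  [-0.049,0.007,0,0,0,0,-1],
], squeeze=25)

```text
time_s: 3.25
ee_pos: [0.5272, 0.2729, 0.2257]
eef_rot: [3.139, 0.002, 2.717]
force: [-0.0, 0.6, -1.3]
grip_width: 0.0155
grip_force: 25.0
```

jog_arm([
  [0,0,0,0,0,-0.1335,-1],
  [0,0,0,0,0,-0.1335,-1],
  [0,0,0,0,0,-0.1335,-1],
  [0,0,0,0,0,-0.1335,-1],
  [0,0,0,0,0,0,-1],
])

```text
time_s: 3.75
ee_pos: [0.526, 0.2726, 0.2232]
eef_rot: [-3.141, -0.0, -3.032]
force: [0.2, 0.5, -2.4]
grip_width: 0.0162
grip_force: 25.0
```

jog_arm([
  [0,0,0,0,0,0,-1],
  [0,0,0,0,0,0,-1],
])

```text
time_s: 3.95
ee_pos: [0.526, 0.2727, 0.2234]
eef_rot: [-3.142, -0.0, -3.038]
force: [-0.1, 0.1, -1.9]
grip_width: 0.0157
grip_force: 25.0
```

```bash
python3 - <<'E'
from h import *
W=cam("wrist"); o=ctrl.get_obs(); im=ctrl.camera("wrist"); save("pics/w2.png",im)
np.save("w2.npy",np.array([*W[0].ravel(),*W[1].ravel(),*W[2]]))
print(o["ee_pos"],o["eef_rot"],o["force"],o["grip_width"])
for p in((.599,.3515,.16),(.6315,.0437,.16),(.675,.1797,.152)): print(proj(W,p).round(1))
E
```

```text
[0.52602903 0.27267663 0.22337114] [-3.14153109e+00 -1.55446238e-04 -3.03750772e+00] [-0.13410055  0.08724003 -1.88551178] 0.015686834232304592
[420.8 366.3]
[ -5.7 366.2]
[185.8 424.7]
```

View pics/w2.png

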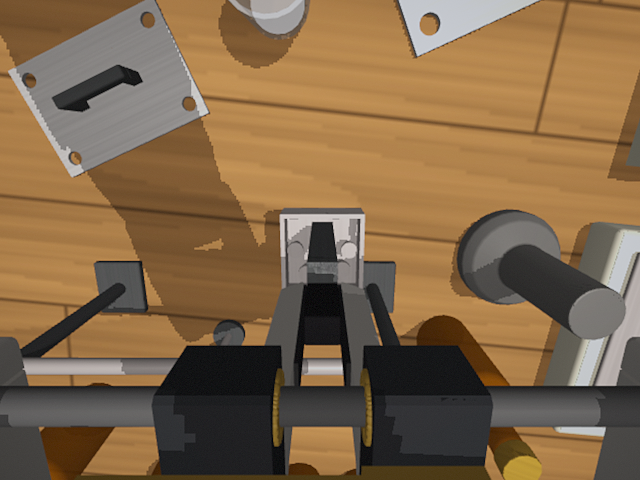

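The bar shows level at v≈366, just where I predicted, and the caddy hangs square in the grip with its tray's back rim at (322,210). A quick numeric check of the bar line and the caddy's x in the hand comes next.

```bash
python3 - <<'E'
from h import *
a=np.load("w2.npy");W=(a[:9].reshape(3,3),a[9:18].reshape(3,3),a[18:])
im=cv2.imread("pics/w2.png"); g=cv2.cvtColor(im,cv2.COLOR_BGR2GRAY).astype(int); 
for u in (50,90,130,160,320):
    col=g[345:386,u]; print(u,col.tolist() if u in(90,320) else np.where(col>130)[0][[0,-1]]+345)
print(g[200:220,322].tolist(),g[225,270:295].tolist(),g[225,352:375].tolist())
p=np.array([.526,.2727]);ex=np.array([.994,.108]);ey=np.array([-.108,.994])
for uv in((322,209),(280,225),(365,225)):
    q=onz(W,uv,.139)[:2]-p; print("rim",q@ex,q@ey)
for uv in((50,366.5),(160,366.5)): print("bar",onz(W,uv,.16).round(4),((onz(W,uv,.16)[:2]-p)@ex).round(4))
E
```

```text
50 [354 384]
90 [126, 124, 121, 120, 120, 121, 121, 124, 127, 128, 129, 134, 112, 66, 100, 119, 135, 144, 154, 163, 169, 174, 179, 181, 181, 180, 177, 174, 165, 141, 120, 131, 129, 128, 131, 132, 132, 138, 133, 95, 37]
130 [356 384]
160 [368 383]
320 [108, 142, 135, 134, 133, 135, 136, 137, 136, 136, 136, 141, 121, 75, 91, 118, 132, 144, 155, 165, 174, 188, 203, 206, 198, 190, 182, 179, 172, 153, 134, 133, 131, 133, 133, 133, 132, 133, 133, 139, 119]
[148, 149, 149, 151, 152, 151, 151, 137, 93, 86, 90, 87, 83, 95, 174, 207, 201, 199, 198, 199] [78, 79, 76, 75, 74, 72, 72, 69, 63, 84, 184, 203, 199, 206, 158, 65, 69, 154, 199, 202, 199, 197, 198, 198, 197] [140, 137, 136, 136, 172, 139, 58, 51, 186, 207, 202, 205, 178, 134, 127, 131, 132, 130, 131, 131, 130, 130, 131]
rim -0.030763255939151635 -0.0009609098638526337
rim -0.019392768220839865 -0.03073268135124337
rim -0.019232278673674875 0.029458710646724465
bar [0.6275 0.0839 0.16  ] 0.0805
bar [0.6191 0.1633 0.16  ] 0.0807
```

jog_arm([
  [-0.02,0,0,0,0,0,-1],
  [-0.02,0,0,0,0,0,-1],
  [-0.02,0,0,0,0,0,-1],
  [-0.02,0,0,0,0,0,-1],
  [0,0,0,0,0,0,-1],
])

```text
time_s: 4.5
ee_pos: [0.6069, 0.281, 0.2225]
eef_rot: [-3.141, -0.001, -3.037]
force: [0.3, -0.5, -3.0]
grip_width: 0.0161
grip_force: 25.0
```

jog_arm([
  [0,0,0,0,0,0,-1],
  [0,0,0.01,0,0,0,-1],
  [0,0,0.01,0,0,0,-1],
  [0,0,0.01,0,0,0,-1],
  [0,0,0,0,0,0,-1],
])

```text
time_s: 5.0
ee_pos: [0.6048, 0.281, 0.1913]
eef_rot: [-3.141, -0.003, -3.034]
force: [-0.1, -0.0, -1.4]
grip_width: 0.0156
grip_force: 25.0
```

jog_arm([
  [0,0,0.006,0,0,0,-1],
  [0,0,0.006,0,0,0,-1],
  [0,0,0.001,0,0,0,-1],
  [0,0,0.001,0,0,0,-1],
  [0,0,0,0,0,0,-1],
])

```text
time_s: 5.5
ee_pos: [0.6057, 0.2813, 0.1795]
eef_rot: [3.142, 0.0, -3.034]
force: [0.6, 0.7, -2.1]
grip_width: 0.016
grip_force: 25.0
```

jog_arm([
  [0,0,0.0005,0,0,0,-1],
  [0,0,0.0005,0,0,0,-1],
  [0,0,0,0,0,0,-1],
])

```text
time_s: 5.8
ee_pos: [0.6056, 0.2812, 0.1785]
eef_rot: [3.142, 0.0, -3.034]
force: [-0.6, 0.2, -1.5]
grip_width: 0.0161
grip_force: 25.0
```

```bash
python3 - <<'E'
from h import *
import time
for i in range(3):
    o=ctrl.get_obs(); print(o["ee_pos"].round(4),o["force"].round(1),o["moment"].round(2))
S=cam("scene");T=cam("top")
s=ctrl.camera("scene");t=ctrl.camera("top");save("pics/s3.png",s);save("pics/t3.png",t)
a=cv2.resize(s[130:280,330:480],None,fx=4,fy=4,interpolation=cv2.INTER_CUBIC)
save("pics/s3c.png",a)
E
```

```text
[0.6056 0.2812 0.1785] [-0.6  0.2 -1.5] [0.01 0.02 0.06]
[0.6056 0.2812 0.1785] [-0.6  0.2 -1.5] [0.01 0.02 0.06]
[0.6056 0.2812 0.1785] [-0.6  0.2 -1.5] [0.01 0.02 0.06]
```

View pics/s3c.png

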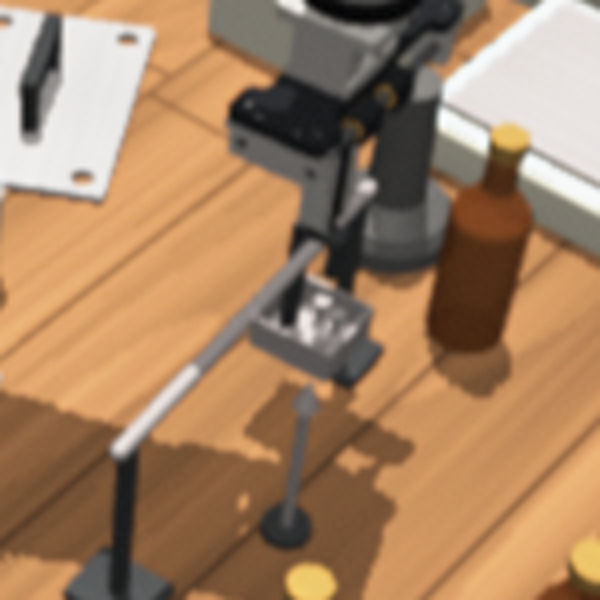

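The hook is over the bar near its left end, hardly bearing yet. The pin tip is at scene (406.8,227). I'll refine the pin's place along the bar from its foot.

```bash
python3 - <<'E'
from h import *
a=np.load("w2.npy");W=(a[:9].reshape(3,3),a[9:18].reshape(3,3),a[18:])
c0=np.array([.6148,.1966]);ex=np.array([.994,.108]);ey=np.array([-.108,.994])
f=lambda p:((p[:2]-c0)@ex).round(4).tolist(),
rl=lambda p:[round(float((p[:2]-c0)@ex),4),round(float((p[:2]-c0)@ey),4)]
g=cv2.cvtColor(cv2.imread("pics/w2.png"),cv2.COLOR_BGR2GRAY)[310:350,200:260]
m=(g<90).astype(np.uint8); n,l,st,ce=cv2.connectedComponentsWithStats(m)
for i in range(1,n):
    if st[i,4]>30: print("w2 foot comp",st[i].tolist(),(ce[i]+[200,310]).round(1))
for v in range(8,36,3): r=np.where(g[v]<90)[0]; print(v+310,(r+200).tolist()[:1],(r+200).tolist()[-1:])
T=cam("top");S=cam("scene")
print("w2",rl(onz(W,(229,333),.008)))
print("top foot",rl(onz(T,(267.75,192.5),.008)),"tip",rl(onz(T,(262.5,180.5),.152)))
print("scene tip",rl(onz(S,(406.8,227),.152)),"foot",rl(onz(S,(401.2,262),.008)))
W=cam("wrist"); im=ctrl.camera("wrist"); save("pics/w3.png",im); np.save("w3.npy",np.array([*W[0].ravel(),*W[1].ravel(),*W[2]]))
P=c0-.025*ey+.06*ex
for z in(.008,.05,.1,.152): print(z,proj(W,[*P,z]).round(1))
E
```

```text
w2 foot comp [0, 0, 60, 40, 1436] [226.  329.9]
318 [200] [256]
321 [203] [252]
324 [200] [241]
327 [210] [242]
330 [201] [244]
333 [202] [244]
336 [200] [244]
339 [214] [243]
342 [214] [241]
345 [200] [242]
w2 [0.0561, -0.0231]
top foot [0.0596, -0.0252] tip [0.0548, -0.0256]
scene tip [0.0623, -0.0261] foot [0.0627, -0.0251]
0.008 [210.9 285.1]
0.05 [197.4 302.7]
0.1 [176.3 330.2]
0.152 [145.2 370.7]
```

jog_arm([
  [0,0,0.001,0,0,0,-1],
  [0,0,0.0005,0,0,0,-1],
  [0,0,0,0,0,0,-1],
])

```text
time_s: 6.25
ee_pos: [0.6057, 0.2813, 0.1782]
eef_rot: [3.141, 0.001, -3.034]
force: [-3.0, -0.9, 6.7]
grip_width: 0.0156
grip_force: 25.0
```

jog_arm([
  [0,-0.005,-0.0008,0,0,0,-1],
  [0,-0.015,0,0,0,0,-1],
  [0,-0.02,0,0,0,0,-1],
  [0,-0.02,0,0,0,0,-1],
  [0,-0.02,0,0,0,0,-1],
])

```text
time_s: 6.75
ee_pos: [0.6145, 0.1998, 0.1782]
eef_rot: [3.141, 0.001, -3.035]
force: [0.2, 3.7, 3.2]
grip_width: 0.0156
grip_force: 25.0
```

jog_arm([
  [0,-0.02,0,0,0,0,-1],
  [0,-0.0095,0,0,0,0,-1],
  [0,0,0,0,0,0,-1],
  [0,0,0,0,0,0,-1],
])

```text
time_s: 7.15
ee_pos: [0.6177, 0.1709, 0.1782]
eef_rot: [-3.14, 0.001, -3.036]
force: [-0.3, -4.8, 6.5]
grip_width: 0.0158
grip_force: 25.0
```

```bash
python3 - <<'E'
from h import *
o=ctrl.get_obs(); c0=np.array([.6148,.1966]);ex=np.array([.994,.108]);ey=np.array([-.108,.994])
p=o["ee_pos"]; print(p,o["force"],(p[:2]-c0)@ex,(p[:2]-c0)@ey)
W=cam("wrist"); im=ctrl.camera("wrist");w3=cv2.cvtColor(cv2.imread("pics/w3.png"),cv2.COLOR_BGR2RGB)
t=ctrl.camera("top"); s=ctrl.camera("scene")
P=c0-.025*ey+.06*ex
for z in(.008,.05,.1,.152): print(z,proj(W,[*P,z]).round(1))
a=cv2.resize(s[160:280,340:440],None,fx=4,fy=4,interpolation=cv2.INTER_CUBIC)
b=cv2.resize(im[180:420,220:420],None,fx=2,fy=2)
save("pics/v4.png",np.hstack([a,b,]))
E
```

```text
[0.6177256  0.17091519 0.17823628] [-0.33733968 -4.76422318  6.51573312] 0.00013408636522070405 -0.02584666590585539
0.008 [324.2 285. ]
0.05 [324.4 302.6]
0.1 [324.7 330.2]
0.152 [325.2 370.8]
```

View pics/v4.png

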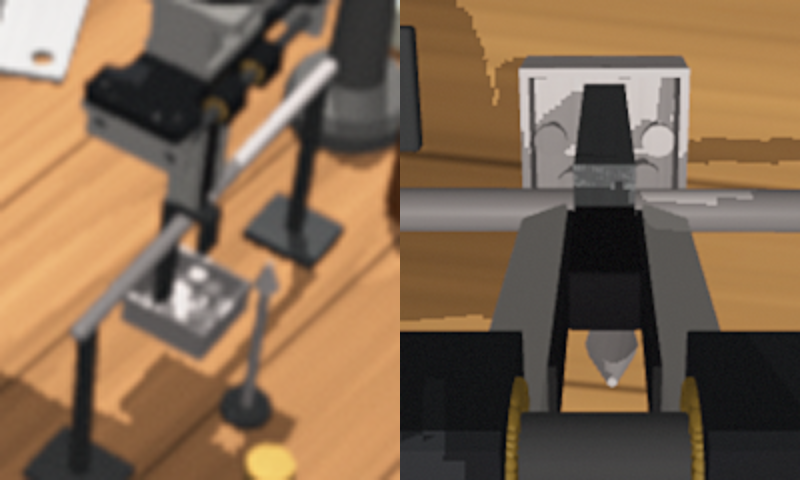

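The wrist crop shows the pin tip at full-image (326,371) with the grip at u≈323, so the caddy is some 1.5 mm past the mark. The hook sits on the bar. I'll nudge it back, release and rise.

jog_arm([
  [0,0.0015,-0.0004,0,0,0,-1],
  [0,0,0,0,0,0,-1],
  [0,0,0,0,0,0,0],
  [0,0,0,0,0,0,0],
  [0,0,0,0,0,0,0],
])

```text
time_s: 7.8
ee_pos: [0.6169, 0.1741, 0.1777]
eef_rot: [3.141, -0.001, -3.034]
force: [0.5, -0.6, 0.2]
grip_width: 0.0365
grip_force: 0.0
```

jog_arm([
  [0,0,0,0,0,0,0],
  [0,0,0,0,0,0,0],
  [0,0,-0.01,0,0,0,0],
  [0,0,-0.03,0,0,0,0],
  [0,0,-0.04,0,0,0,0],
])

```text
time_s: 8.3
ee_pos: [0.6166, 0.1737, 0.2584]
eef_rot: [-3.141, -0.003, -3.034]
force: [0.5, 0.3, -0.0]
grip_width: 0.047
grip_force: 0.0
```

```bash
python3 - <<'E'
from h import *
o=ctrl.get_obs(); print(o["time_s"],o["ee_pos"],o["eef_rot"],o["qpos"].round(3),o["grip_width"])
c0=np.array([.6148,.1966]);ex=np.array([.994,.108]);ey=np.array([-.108,.994])
T=cam("top");t=ctrl.camera("top");save("pics/t5.png",t)
g=cv2.cvtColor(cv2.imread("pics/top0.png"),cv2.COLOR_BGR2HSV)
# cover holes in top0: orange inside the white plate
m=((g[...,1]<40)&(g[...,2]>150)).astype(np.uint8)
r=m[245:325,265:350]; r=cv2.copyMakeBorder(r,1,1,1,1,cv2.BORDER_CONSTANT,value=0)
cs,h=cv2.findContours(r,cv2.RETR_CCOMP,cv2.CHAIN_APPROX_NONE); H=[]
for k,hh in zip(cs,h[0]):
    if hh[3]>=0 and 5<cv2.contourArea(k)<80:
        M=cv2.moments(k); u=(M["m10"]/M["m00"]+264,M["m01"]/M["m00"]+244); p=onz(T,u,.004); H.append(p); print("hole",cv2.contourArea(k),np.round(u,1),p.round(4))
H=np.array(H); print(H.mean(0))
# flange threads
I=np.array([[.5979,-.2016],[.5858,-.3326],[.5181,-.1939],[.5064,-.3247]])
l=(I[0]-I[1]+I[2]-I[3])/2; print("flange",I.mean(0),np.linalg.norm(l),np.linalg.norm((I[0]+I[1]-I[2]-I[3])/2),"y-dir",np.degrees(np.arctan2(l[1],l[0])))
E
```

```text
8.3 [0.61658294 0.17373747 0.25837689] [-3.14130100e+00 -2.75266970e-03 -3.03440073e+00] [ 0.217  0.481  1.152  0.     1.512 -1.461] 0.04701224996435405
hole 23.5 [294.2 307.2] [0.3583 0.0923 0.004 ]
hole 21.5 [336.6 284.6] [ 0.4234 -0.0223  0.004 ]
hole 24.5 [280.9 281.3] [0.4283 0.1316 0.004 ]
hole 24.5 [323.1 259.3] [0.4926 0.0168 0.004 ]
[0.42565093 0.05460868 0.004     ]
flange [ 0.55205 -0.2632 ] 0.1314397961045284 0.07998124780221924 y-dir 84.8055710922652
```

```bash
python3 - <<'E'
from h import *
c0=np.array([.6148,.1966]);ex=np.array([.994,.108]);ey=np.array([-.108,.994])
rl=lambda p:[round(float((p[:2]-c0)@ex),4),round(float((p[:2]-c0)@ey),4)]
W=cam("wrist"); im=ctrl.camera("wrist"); save("pics/w5.png",im)
sat=cv2.cvtColor(im,cv2.COLOR_RGB2HSV)[...,1]<70
for x in(-.025,-.02,-.015):
    u,v=proj(W,[*(c0+x*ex-.025*ey),.094]); r=np.where(sat[int(round(v)),int(u)-60:int(u)+60])[0]+int(u)-60
    print("tray row",round(v),r[0],r[-1],rl(onz(W,(r[0]-.5,v),.094)),rl(onz(W,(r[-1]+.5,v),.094)))
u,v=proj(W,[*(c0+.06*ex-.025*ey),.152]); print("pin pred",u,v)
for k in range(-14,10,2):
    y=int(round(v))+k
    if 0<=y<480:
        r=np.where(sat[y,int(u)-25:int(u)+25])[0]+int(u)-25; print(y,r.min(initial=999),r.max(initial=0),len(r))
u,v=proj(W,[*(c0-.025*ey),.151]); print("grip top pred",u,v)
g=cv2.cvtColor(im,cv2.COLOR_RGB2GRAY)
for k in(-8,-4,0,4):
    y=int(round(v))+k; r=np.where(g[y,int(u)-30:int(u)+30]<70)[0]+int(u)-30; print(y,r.min(initial=999),r.max(initial=0),len(r), rl(onz(W,((r.min(initial=999)+r.max(initial=0))/2,y),.151)))
E
```

```text
tray row 196 289 353 [-0.025, -0.0546] [-0.025, 0.0056]
tray row 201 289 353 [-0.02, -0.0547] [-0.02, 0.0058]
tray row 207 289 353 [-0.015, -0.0549] [-0.015, 0.0059]
pin pred 320.3296731554051 306.8696608345283
293 312 329 18
295 312 329 18
297 312 329 18
299 312 329 18
301 313 328 16
303 315 326 12
305 317 324 8
307 319 322 4
309 999 0 0
311 999 0 0
313 999 0 0
315 999 0 0
grip top pred 320.2803167377013 237.67815238343942
230 294 294 1 [-0.0063, -0.0459]
234 999 0 0 [-0.0031, 0.1182]
238 311 331 21 [0.0003, -0.0244]
242 311 331 21 [0.0036, -0.0244]
```

The tray sits at rail y ≈ -24.5 mm (width 60 mm, as it should be) with the pin at ≈ -25 mm, so the caddy is at the mark and hanging plumb. On to the cover: centre (0.4256, 0.0546) with the long side at -60.4°.

jog_arm([
  [0.0405,-0.0196,0,0,0,0,0],
  [0.0405,-0.0196,0,0,0,0,0],
  [0.0405,-0.0196,0,0,0,0,0],
  [0.0405,-0.0196,0,0,0,0,0],
  [0.0405,-0.0196,0,0,0,0,0],
])

```text
time_s: 8.9
ee_pos: [0.4246, 0.0541, 0.2582]
eef_rot: [-3.141, 0.001, -3.034]
force: [-0.2, -0.3, 0.6]
grip_width: 0.0469
grip_force: 0.0
```

jog_arm([
  [0,0,0,0,0,0.145,0],
  [0,0,0,0,0,0.145,0],
  [0,0,0,0,0,0.145,0],
  [0,0,0,0,0,0.145,0],
  [0,0,0,0,0,0.145,0],
])

```text
time_s: 9.4
ee_pos: [0.4263, 0.0547, 0.2585]
eef_rot: [3.141, 0.0, 2.518]
force: [1.0, 0.1, -0.4]
grip_width: 0.0471
grip_force: 0.0
```

jog_arm([
  [0,0,0.02,0,0,0.145,0],
  [0,0,0.02,0,0,0.145,0],
  [0,0,0.02,0,0,0.147,0],
  [0,0,0,0,0,0,0],
  [0,0,0,0,0,0,0],
])

```text
time_s: 9.9
ee_pos: [0.4265, 0.0548, 0.199]
eef_rot: [3.141, 0.0, 2.091]
force: [0.6, 1.1, 0.4]
grip_width: 0.0468
grip_force: 0.0
```

```bash
cat > cov.py <<'E'
from h import *
def holes(W,im,z,c,yaw,rad=14):
    """dark/coloured blobs inside the plate near predicted holes -> refined world points"""
    hsv=cv2.cvtColor(im,cv2.COLOR_RGB2HSV); out=[]
    ex=np.array([np.cos(yaw),np.sin(yaw)]);ey=np.array([-ex[1],ex[0]])
    for sx,sy in((1,1),(-1,1),(-1,-1),(1,-1)):
        p=np.array(c)+sx*.04*ex+sy*.066*ey; u=proj(W,[*p,z]); a,b=int(u[0]),int(u[1])
        if not(25<a<615 and 25<b<455): out.append(None); print("out of view",u); continue
        r=hsv[b-24:b+24,a-24:a+24]; m=(r[...,1]>70).astype(np.uint8)
        n,l,st,ce=cv2.connectedComponentsWithStats(m)
        k=[i for i in range(1,n) if 60<st[i,4]<1200 and st[i,0]>0 and st[i,1]>0 and st[i,0]+st[i,2]<48 and st[i,1]+st[i,3]<48]
        if not k: out.append(None); print("none",u); continue
        i=max(k,key=lambda i:st[i,4]); x,y,w,h=st[i,:4]; q=(a-24+x+(w-1)/2,b-24+y+(h-1)/2)
        out.append(onz(W,q,z)); print(np.round(u,1),np.round(q,1),st[i].tolist(),out[-1].round(4))
    return out
E
python3 - <<'E'
from cov import *
o=ctrl.get_obs(); W=cam("wrist"); im=ctrl.camera("wrist"); save("pics/w6.png",im); print(o["ee_pos"],o["eef_rot"],o["qpos"].round(3))
H=holes(W,im,.005,(.4256,.0546),np.radians(29.6))
G=[h for h in H if h is not None]
if len(G)==4:
    G=np.array(G); print("centre",G.mean(0)); l=G[0]-G[3]+G[1]-G[2]; print(np.degrees(np.arctan2(l[1],l[0])),np.linalg.norm(l)/2)
E
```

```text
[0.42647389 0.05477249 0.19896095] [3.14122101e+00 1.95856989e-04 2.09131965e+00] [ 0.043  0.035  1.846 -0.     1.26  -0.478]
[362.8 151.7] [361.5 154. ] [17, 20, 14, 15, 151] [0.4278 0.1293 0.005 ]
[278.8 151.3] [278.5 153.5] [18, 20, 14, 14, 151] [0.359  0.0903 0.005 ]
[282.  281.4] [281. 282.] [18, 20, 13, 11, 101] [ 0.4229 -0.0237  0.005 ]
[358.5 281.7] [357. 283.] [17, 21, 13, 11, 106] [0.4924 0.015  0.005 ]
centre [0.42551858 0.05272991 0.005     ]
119.37271858681825 0.1309924197202157
```

jog_arm([
  [-0.001,-0.0012,0.045,0,0,0,0],
  [0,0,0.045,0,0,0,0],
  [0,0,0.045,0,0,0,0],
  [0,0,0.035,0,0,0,0],
  [0,0,0.013,0,0,0,0],
])

```text
time_s: 10.45
ee_pos: [0.4251, 0.0532, 0.0133]
eef_rot: [-3.139, -0.001, 2.09]
force: [0.4, -0.4, 0.8]
grip_width: 0.0467
grip_force: 0.0
```

jog_arm([
  [0,0,0,0,0,0,0],
  [0,0,0,0,0,0,-1],
  [0,0,0,0,0,0,-1],
  [0,0,0,0,0,0,-1],
  [0,0,0,0,0,0,-1],
], squeeze=45)

```text
time_s: 10.95
ee_pos: [0.4262, 0.0533, 0.0159]
eef_rot: [3.14, 0.001, 2.087]
force: [0.1, 0.1, 0.7]
grip_width: 0.0183
grip_force: 0.0
```

jog_arm([
  [0,0,0,0,0,0,-1],
  [0,0,0,0,0,0,-1],
  [0,0,0,0,0,0,-1],
])

```text
time_s: 11.25
ee_pos: [0.4259, 0.0533, 0.0155]
eef_rot: [3.141, 0.0, 2.087]
force: [-1.7, -0.6, 7.2]
grip_width: 0.0113
grip_force: 45.0
```

jog_arm([
  [0,0,-0.01,0,0,0,-1],
  [0,0,-0.04,0,0,0,-1],
  [0,0,-0.045,0,0,0,-1],
  [0,0,-0.045,0,0,0,-1],
  [0,0,-0.04,0,0,0,-1],
])

```text
time_s: 11.75
ee_pos: [0.4253, 0.0533, 0.1979]
eef_rot: [3.141, 0.0, 2.087]
force: [1.0, 0.9, -3.1]
grip_width: 0.0121
grip_force: 45.0
```

jog_arm([
  [-0.0482,-0.0067,0,0,0,0,-1],
  [-0.0482,-0.0067,0,0,0,0,-1],
  [-0.0482,-0.0067,0,0,0,0,-1],
  [-0.0482,-0.0067,0,0,0,0,-1],
  [-0.0482,-0.0067,0,0,0,0,-1],
])

```text
time_s: 12.25
ee_pos: [0.5156, -0.1748, 0.1956]
eef_rot: [-3.142, -0.0, 2.087]
force: [-0.3, 0.3, -3.0]
grip_width: 0.0114
grip_force: 45.0
```

jog_arm([
  [-0.0482,-0.0067,0,0,0,0,-1],
  [-0.0482,-0.0067,0,0,0,0.1214,-1],
  [0,0,0,0,0,0.1214,-1],
  [0,0,0,0,0,0.1214,-1],
  [0,0,0,0,0,0.1214,-1],
])

```text
time_s: 12.75
ee_pos: [0.5511, -0.2635, 0.1951]
eef_rot: [-3.141, -0.001, 1.596]
force: [0.5, 0.5, -3.1]
grip_width: 0.0116
grip_force: 45.0
```

jog_arm([
  [0,0,0,0,0,0.1214,-1],
  [0,0,0,0,0,0,-1],
  [0,0,0,0,0,0,-1],
])

```text
time_s: 13.05
ee_pos: [0.5513, -0.2632, 0.1953]
eef_rot: [-3.141, -0.0, 1.483]
force: [0.8, 0.2, -2.3]
grip_width: 0.0115
grip_force: 45.0
```

```bash
python3 - <<'E'
from cov import *
o=ctrl.get_obs(); W=cam("wrist"); im=ctrl.camera("wrist"); save("pics/w7.png",im)
print(o["ee_pos"],o["eef_rot"],o["qpos"].round(3),o["force"],o["grip_width"])
y=o["eef_rot"][2]-np.pi/2
ex=np.array([np.cos(y),np.sin(y)]);ey=np.array([-ex[1],ex[0]])
p=o["ee_pos"]
for sx,sy in((1,1),(-1,1),(-1,-1),(1,-1)):
    q=p[:2]+sx*.04*ex+sy*.066*ey; print("plate hole",proj(W,[*q,p[2]-.011]).round(1))
for q in([.5979,-.2016],[.5858,-.3326],[.5181,-.1939],[.5064,-.3247]): print("thread",proj(W,[*q,.1]).round(1))
E
```

```text
[ 0.55128693 -0.26318836  0.19532698] [-3.14131111e+00 -1.51813442e-04  1.48346476e+00] [-0.505  0.444  1.348  0.     1.349 -0.418] [ 0.77796832  0.20963543 -2.29006242] 0.011513875990805498
plate hole [401.3 163.8]
plate hole [237.8 163.6]
plate hole [250.9 395.2]
plate hole [388.3 395.4]
thread [378.7 157.6]
thread [371.  327.1]
thread [264.7 156.4]
thread [270.8 325.9]
```

View pics/w7.png

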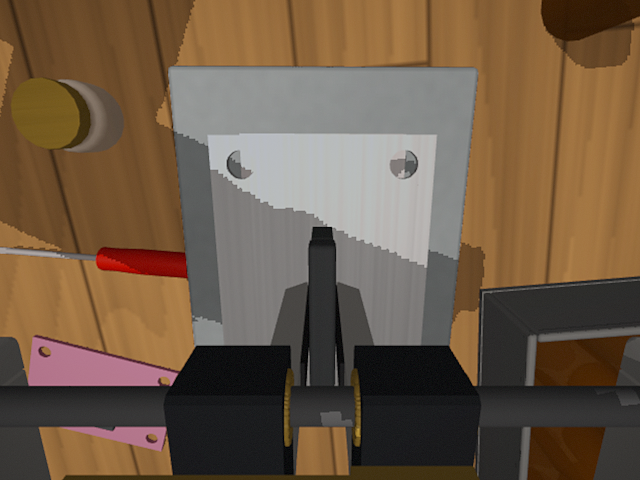

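The plate is held level and square: its near holes are at (404,164) and (240,164), and the unit is beneath. I'll lower it to about 29 mm above the flange and measure the inserts through the holes.

jog_arm([
  [0,0,0.02,0,0,0,-1],
  [0,0,0.02,0,0,0,-1],
  [0,0,0.01,0,0,0,-1],
  [0,0,0,0,0,0,-1],
  [0,0,0,0,0,0,-1],
])

```text
time_s: 13.6
ee_pos: [0.5517, -0.2635, 0.1459]
eef_rot: [3.141, 0.0, 1.481]
force: [0.1, -0.4, -3.4]
grip_width: 0.0118
grip_force: 45.0
```

```bash
cat > fin.py <<'E'
from cov import *
import sys
o=ctrl.get_obs(); W=cam("wrist"); im=ctrl.camera("wrist"); save(f"pics/{sys.argv[1]}.png",im)
p=o["ee_pos"]; print(o["time_s"],p.round(4),o["eef_rot"].round(4),o["force"].round(1))
zt=p[2]-.011; y=o["eef_rot"][2]-np.pi/2; ex=np.array([np.cos(y),np.sin(y)]);ey=np.array([-ex[1],ex[0]])
hsv=cv2.cvtColor(im,cv2.COLOR_RGB2HSV); D=[]
for s in(1,-1):
    u=proj(W,[*(p[:2]+s*.04*ex+.066*ey),zt]); a,b=int(round(u[0])),int(round(u[1]))
    brass=((hsv[...,0]>10)&(hsv[...,0]<35)&(hsv[...,1]>80))[b-25:b+25,a-25:a+25]
    ys,xs=np.where(brass); c=(xs.min()+a-25+xs.max()+a-25)/2,(ys.min()+ys.max())/2+b-25
    print("pred",u.round(1),"brass n",len(xs),"x",xs.min()+a-25,xs.max()+a-25,"y",ys.min()+b-25,ys.max()+b-25,onz(W,c,.1).round(4))
    r=im[b-25:b+25,a-25:a+25]; D.append(cv2.resize(r,(400,400),interpolation=cv2.INTER_NEAREST))
save(f"pics/{sys.argv[1]}c.png",np.hstack(D[::-1]))
E
python3 fin.py w8
```

```text
13.6 [ 0.5517 -0.2635  0.1459] [3.1409e+00 3.0000e-04 1.4806e+00] [ 0.1 -0.4 -3.4]
pred [401.3 163.9] brass n 116 x 391 400 y 155 173 [ 0.6011 -0.2038  0.1   ]
pred [237.7 163.6] brass n 125 x 243 253 y 154 173 [ 0.5161 -0.1959  0.1   ]
```

```bash
python3 - <<'E'
import cv2,numpy as np
im=cv2.imread("pics/w8.png"); g=cv2.cvtColor(im,cv2.COLOR_BGR2GRAY); h=cv2.cvtColor(im,cv2.COLOR_BGR2HSV)
ch=lambda v,s:'b' if s>80 and v>70 else ('#' if v<50 else ('+' if v<110 else ('o' if v<160 else '.')))
for u0 in(380,220):
    print(u0)
    for y in range(146,184): print(y,''.join(ch(int(g[y,x]),int(h[y,x,1])) for x in range(u0,u0+44)))
E
```

```text
380
146 ............................................
147 ............................................
148 ............................................
149 ............................................
150 .....................oooooooo...............
151 ..................oooooooooo++oo............
152 .................ooooooooooooo++o...........
153 ...............oooooooooooooooo++o..........
154 ..............oooooooooooooooooo++o.........
155 .............obbboooooooooooooooo++o........
156 ............obbbbboooooooooooooooo++o.......
157 ............bbbbbbbooooooooooooooo+++.......
158 ...........obbbbbbb+ooooooooooooooo++.......
159 ...........++bbbbbbbooooooooooooooo++o......
160 ..........o###bbbbbb.........oooooo+++......
161 ..........+####bbbbbb........o+oooo+++......
162 ..........+#####bbbbb........oooooo+++......
163 .........o+#####bbbbb...........ooo+++......
164 .........o######bbbbb...........ooo+++......
165 .........o+####bbbbbb...........ooo+++......
166 .........o+####bbbbbb............oo+++......
167 .........o+###+bbbbb.............oo++o......
168 .........o+##b
[... 1931 characters left out ...]
bbbb..........
170 ........+#o.........ooooobbbbbbbbo..........
171 ........o++o........oooooobbbbbbb...........
172 .........o#++o......ooooooobbbbbb...........
173 ..........+#++.......oooooooobbb............
174 o+.........+++.......ooooooooooo............
175 o+..........o#+ooooooooooooooo..............
176 ooo..........o+++oooooooooooo...............
177 oooo..........o++++++ooo++oo................
178 oooooo+.........oo+++++ooo..................
179 ooooooo.............oo......................
180 ooooooo.....................................
181 oooooooo......o+............................
182 ooooooooooooooo+............................
183 oooooooooooooooo............................
```

```bash
python3 - <<'E'
from cov import *
o=ctrl.get_obs();W=cam("wrist");p=o["ee_pos"];y=o["eef_rot"][2]
tx=np.array([np.cos(y),np.sin(y)]);ty=np.array([np.sin(y),-np.cos(y)])
zt=p[2]-.011
L,R=onz(W,(240,164.2),zt),onz(W,(403.3,164),zt); l,r=onz(W,(253,163.9),.1),onz(W,(390.3,163.8),.1)
print("hole sep",np.linalg.norm(L-R),"thread sep",np.linalg.norm(l-r))
d=((l+r)/2-(L+R)/2)[:2]; print("move tx",d@tx,"ty",d@ty)
a=lambda v:np.degrees(np.arctan2(v[1],v[0])); print("yaw err thread-hole deg",a(r-l)-a(R-L))
print("plate in hand: tx,ty of hole mid",((L+R)[:2]/2-p[:2])@tx,((L+R)[:2]/2-p[:2])@ty)
E
```

```text
hole sep 0.07987701055630674 thread sep 0.07963351626690542
move tx -0.0019542313265949168 ty 3.437404540880659e-05
yaw err thread-hole deg -0.027801421270257975
plate in hand: tx,ty of hole mid 0.0658290834963986 0.0010376798520867273
```

jog_arm([
  [-0.002,0,0.005,0,0,0,-1],
  [0,0,0.005,0,0,0,-1],
  [0,0,0.005,0,0,0,-1],
  [0,0,0,0,0,0,-1],
  [0,0,0,0,0,0,-1],
])

```text
time_s: 14.15
ee_pos: [0.5512, -0.2652, 0.13]
eef_rot: [-3.141, -0.0, 1.48]
force: [-1.2, -0.8, -3.2]
grip_width: 0.0114
grip_force: 45.0
```

```bash
python3 fin.py w9; python3 - <<'E'
from h import *
S=ctrl.camera("scene");T=ctrl.camera("top")
b=cv2.imread("pics/w9c.png")[...,::-1]
s=cv2.resize(S[240:390,190:320],(346,400),interpolation=cv2.INTER_CUBIC)
save("pics/v9.png",np.hstack([cv2.resize(b,(440,220)).copy(),np.zeros((220,360,3),np.uint8)]) if 0 else np.vstack([cv2.resize(b,(600,300)),np.hstack([cv2.resize(S[240:390,180:330],(300,300)),cv2.resize(T[180:300,370:490],(300,300))])]))
E
```

```text
14.15 [ 0.5512 -0.2652  0.13  ] [-3.1413e+00 -1.0000e-04  1.4799e+00] [-1.2 -0.8 -3.2]
pred [401.3 163.8] brass n 223 x 390 407 y 152 173 [ 0.5994 -0.2038  0.1   ]
pred [237.8 163.6] brass n 213 x 237 254 y 152 172 [ 0.5175 -0.1962  0.1   ]
```

View pics/v9.png

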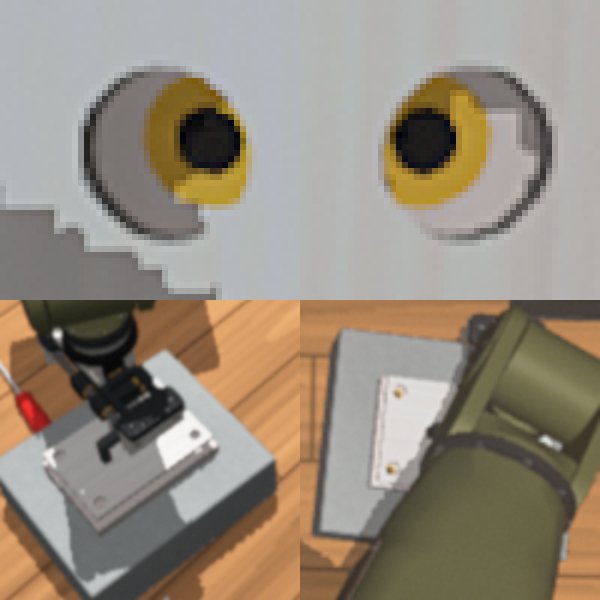

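The inserts' dark threads show whole in both near holes: (247.5,162) and (396.5,162), against hole centres (240.5,164.2) and (403.5,164.2). The scene and top views show the plate level over the flange with a gap. One numeric parallax check remains.

```bash
python3 - <<'E'
from cov import *
o=ctrl.get_obs();W=cam("wrist");p=o["ee_pos"];y=o["eef_rot"][2]
print(p,o["joint_vel"].round(3))
tx=np.array([np.cos(y),np.sin(y)]);ty=np.array([np.sin(y),-np.cos(y)])
zt=p[2]-.011
L,R=onz(W,(240.3,164.2),zt),onz(W,(403.4,164.2),zt); l,r=onz(W,(247.4,161.8),.1),onz(W,(396.3,161.8),.1)
print("sep",np.linalg.norm(L-R),np.linalg.norm(l-r))
d=((l+r)/2-(L+R)/2)[:2]; print("move tx",d@tx,"ty",d@ty)
a=lambda v:np.degrees(np.arctan2(v[1],v[0])); print("yaw err deg",a(r-l)-a(R-L))
c=(l+r)[:2]/2-.066*tx; print("flange est",c)
# far threads from first top image vs the pose now: plate centre estimate
print("plate centre",(L+R)[:2]/2-.066*tx,"yaw",np.degrees(y))
E
```

```text
[ 0.55136947 -0.26535991  0.13038701] [-0.002 -0.001  0.001  0.    -0.    -0.   ]
sep 0.07980107659390862 0.0801610847677432
move tx 0.00011721170232352895 ty 7.949926002510844e-06
yaw err deg 0.00020295620277277493
flange est [ 0.55249023 -0.26554948]
plate centre [ 0.55247166 -0.26566548] yaw 84.78758862881628
```

```bash
python3 -c "
from station import ctrl
print(ctrl.get_obs()['time_s'],ctrl.hand_in())"
```

```text
the job is handed in; nothing more can be done
14.3 None
```

The job is handed in at 14.3 s: the caddy hangs on the rail about 0.5 mm from the pointer pin, and the cover plate is held level about 15 mm above the flange, with its two visible holes centred over their threads to within about 0.2 mm (the other two are hidden by the gripper and follow from the plate's measured position and angle).

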